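# Free the ratchet and set a stud on the bench press

### The job

Set the brass stud that stands proud in the bag board under the hand press: press the red thumb pad of the ratchet pawl right down so that its hook swings clear of the toothed wheel, then push the yellow-gripped lever down as far as it will go, so that the ram drives the stud home. Work with the fingertips only: press and push, do not grip, force or raise the lever, and disturb nothing else on the bench. Leave the pawl clear and the lever down, and take the hand away.

Things in the scene. Friction and masses are not known exactly. Their poses are not given: they have to be found in the camera images.
- press_base (a point): the white cast-iron hand press, 245 x 110 mm base, 290 mm tall to the top of its ram, standing fixed on the bench. This point lies at bench level under the middle of the base. Its axes: -x is the press's front (where the ram and round anvil are), +x its back (the column), z up. The toothed wheel, the pawl and the lever are all on its -y side; that side of the casting lies at y = -26 mm
- pawl (a joint): angle of the ratchet's hook pawl in rad: 0 = hook down between the teeth of the wheel (start), the hook clears the teeth at about 0.15, 0.45 = thumb pad down on its stop. The pivot is stiff: the pad yields to 2 to 4 N and the pawl stays where it is put
- pawl_pad (a point): centre of the top face of the pawl's red thumb pad (30 x 30 mm, 4 mm thick), at the back of the press, about 252 mm above the bench; it moves with the pad. The pad's centre is 52 mm behind the pivot; pressed down it sinks about 22 mm and ends tilted by 0.45 rad, its outer (back) edge low. The casting stands 22 mm beside the pad's centre, its top 6 mm lower than the pad; the far (-y) side is open
- pawl_pivot (a point): point on the pawl's pivot axis beside the pad (52 mm in front of the pad, 16 mm lower), fixed to the press. The pivot axis is the press's y
- lever (a joint): lever angle in rad: 0 = top stop, pointing to the press's front and 0.77 above level; it grows going down (angle above level = 0.77 - value); 1.27 = bottom stop. Starts at 0.06 to 0.20; with the pawl in, a tooth catches it at about 0.25 (a little springy). Stiff slide: it stays where it is left, takes 2 to 5 N at the grip to move, and about 4 N more from about 0.9, where the die meets the stud
- lever_grip (a point): centre of the lever's yellow cylindrical grip (29 mm diameter, reaching from 48 mm inward to 46 mm outward of this point along the lever), on the lever's centre line; it moves with the lever on a circle of 160 mm radius about lever_axis, from about 300 mm down to 130 mm above the bench. A bare 14 mm steel rod joins it to the hub
- lever_axis (a point): point on the lever's pivot axis, in the lever's plane (the lever swings 74 mm to the -y side of the press's middle plane), 205 mm above the bench, fixed to the press. The pivot axis is the press's y
- stud (a joint): how far the brass stud (17 mm cap) under the ram has been pressed into the brown bag board on the anvil, in m: 0 = its cap stands 7 mm proud (start), 0.007 = fully home. The lever drives the ram 20 mm per rad; the stud is home at lever 1.25
- awl_block: wooden block 70 x 85 x 45 mm with three wooden-handled awls standing in it, 150 mm tall over all. Not part of the job. Origin at the centre of its underside
- whetstone: blue-grey and buff sharpening stone, 200 x 60 x 27 mm, lying flat. Not part of the job. Origin at the centre of its underside, x along it
- stud_tin: open aluminium tray, 85 x 65 x 28 mm, holding spare brass studs; it stands in front of the press. Not part of the job. Origin at the centre of its underside
- edge_ink: small amber glass jar of edge ink, black cap, 48 mm across, 85 mm tall; it stands beside the press, on the side away from the lever. Not part of the job. Origin at the centre of its underside
- maul: turned wooden maul standing on its head, 82 mm across, 180 mm tall. Not part of the job. Origin at the centre of its underside
- lying_awl: awl with a dark red handle lying on the mat, 130 mm long over all, 28 mm across. Not part of the job. Origin at the centre of its underside, x along it
- slicker: dark turned wooden edge slicker, 113 mm long, 26 mm across, lying on the mat. Not part of the job. Origin at the centre of its underside, x along it

How it is judged:
By the outcome, as a careful person would: the job done as asked, in the order asked, and still so for the second after the job is handed in, with the robot touching nothing.
It also fails if it takes over 42 s, if anything falls off the work surface, if the arm or the gripper's body presses on something with over 40 N, if the wrist force passes 120 N, or if a joint passes its speed limit or range.

### The arm

A 7-joint arm with a two-finger parallel gripper is mounted at the origin on the work surface. World frame = base frame: x ahead of the robot, y to its left, z up, the work surface at z = 0. Lengths are in m, angles in degrees, forces in N, time in s.
With the tool pointing down it reaches from about 0.35 to 0.775 m from the base axis. Payload 3.1 kg.
Tool frame: the origin (TCP) lies on the centre line of the jaws, within the pads' length; the fingertips stand 17 mm ahead of it and the grasp point (between the pads) lies 2 mm behind it (robot.tip_reach is the distance from the TCP to the fingertips, in m); z points along the fingers, y is the line along which they close (so a half turn about z gives the same grasp; the last joint's range is limited). The gripper opens to 85 mm and grips with 20 to 120 N. Pads are 22 mm wide; open, the fingers measure 114 mm over their backs; the gripper's body (76 mm by 85 mm) begins 54 mm behind the grasp point. The pads swing forward as they close: fully open they stand 13 mm farther back than shut.
Start: joints at [71.923, 17.813, 0.802, 86.603, -0.252, 75.585, -1.558], TCP at [0.149, -0.53, 0.248] pointing down, gripper open.
Joint ranges: [-154.91, 154.91], [-16.99, 109.72], [-72.82, 74.43], [7.12, 147.25], [-82.49, 262.49], [11.32, 116.49], [-174.64, 174.64]. Speed limits (degrees/s): [159.86, 159.86, 180, 180, 180, 180, 180].

### API

Orientations are given as [roll, pitch, yaw] about the fixed x, y, z axes, in that order (R = Rz(yaw) Ry(pitch) Rx(roll)).
In Python, from station import robot, fingers, vision, workorder, recognise gives the robot as it stands. Calls block until the motion is done:
- robot.move_to(position, orientation): joint-space move of the TCP to a pose.
- robot.line_to(position, orientation=None, velocity=0.15, f_stop=None): straight line of the TCP; orientation=None keeps the orientation; velocity is the mean speed in m/s. With f_stop (N) it stops when the force on the tool has changed by that much, and returns True; else False.
- robot.move_j(angles): joint-space move.
- fingers.gripper_to(opening, force=None): opening from 0.0 (shut) to 1.0 (fully open); force is the grip in N (None keeps the last); returns when the fingers have stopped.
- robot.pause(seconds).
- robot.inverse_kinematics(position, orientation): joint angles nearest the present ones, or None.
- vision.grab_frame(name): name is "scene" or "top" or "wrist"; returns the picture (480x640x3 uint8, red, green, blue); there is no depth.
- vision.calibration(name): a dict with "mtx" (3x3 intrinsics, pixels), "extrinsics" (4x4, takes a point from world to camera coordinates); the wrist camera has in their place "T_tool_cam" (4x4, takes a point from camera to tool coordinates, whose origin is the TCP and whose axes are the flange's). Camera axes: x right, y up, looking along -z (the intrinsics and any distortion apply to the point x, -y, -z); pixel columns grow to the right and rows downward; lengths in m; the calibration is good to about 2 mm. A picture is of the moment at which its call begins: read the wrist's pose just before it. calibration takes no time and is no camera call.
A pose or a line that the arm cannot do raises robot.PlanningError and nothing moves.
- workorder.close_job(): hands the job in; it is judged then, once.
Trained networks look in the newest picture that a camera, given by its name, has taken for a name from the list of things; names that differ only in an ending like _2 or _b are one class to them, and where a whole thing is asked for, a point or a joint stands for the part that bears it (a point fixed in the world has none). Each returns a list of dicts, best first, with "p" (0 to 1); they miss things now and then, are a little off and sometimes report something else, mostly with a low value. They report only what shows in the picture. A call takes as long as a camera call.
- recognise(label, camera): "rect" ([centre column, centre row, width, height] in pixels, round what is visible of it).
Readings, each from a call of its own:
- robot.current_time_s(): time.
- robot.current_joint_positions(): joint angles.
- robot.current_dq(): joint speeds.
- robot.current_joint_torque(): joint torques, N m.
- robot.current_tool_pos(): TCP position.
- robot.current_eef_rot(): TCP orientation.
- robot.current_contact_force(): force on the tool from outside, world axes, zero at the start.
- robot.current_torque(): the same for the moment, N m.
- robot.current_finger_gap(): opening from 0.0 (shut) to 1.0 (fully open).
- robot.current_gripper_force(): force on a finger pad.
Only numpy, scipy, OpenCV 4.12 (cv2) and the standard library are available. Lean on these libraries where they do the work, as an engineer would, in place of code of your own. Each camera call takes 0.05 s, during which the arm holds its last target. There are 200 camera calls.

## Working session

There is one attempt and no reset: what is moved stays moved. The work goes in short steps, each a Python script; the robot and the scene stay as the last script left them, time stands still between calls to the robot, and variables do not carry over. Pictures are saved under pics/ and viewed, at most 10 in all, crops included, and the job is handed in when it is done.

```bash
mkdir -p pics; ls; python3 - <<'E'
from station import robot, fingers, vision, workorder, recognise
import cv2,numpy as np
np.set_printoptions(precision=4,suppress=True)
ims=[]
for c in ["scene","top"]:
    im=vision.grab_frame(c); cv2.imwrite(f"pics/{c}0.png",im[...,::-1])
    k=vision.calibration(c); print(c,k)
    for l in ["press_base","pawl_pad","pawl","lever_grip","lever","stud","edge_ink","stud_tin"]:
        r=recognise(l,c); print(l,[(np.round(d["rect"],1),round(d["p"],2)) for d in r[:2]])
print(robot.current_time_s())
E
```

```text
pics
scene {'mtx': array([[502.6555,   0.    , 326.5259],
       [  0.    , 502.6555, 236.6576],
       [  0.    ,   0.    ,   1.    ]]), 'extrinsics': array([[ 0.7346,  0.6785, -0.0041, -0.3736],
       [-0.443 ,  0.4842,  0.7545,  0.1043],
       [ 0.514 , -0.5524,  0.6563, -1.5944],
       [ 0.    ,  0.    ,  0.    ,  1.    ]])}
press_base [(array([373.4, 247.3,  84.5, 130.1]), 0.55)]
pawl_pad [(array([397.7, 197.3,  33.6,  34.7]), 0.77)]
pawl [(array([371.4, 246.5,  85.7, 131.2]), 0.71)]
lever_grip [(array([386.9, 225.3,  39.6,  32.2]), 0.63)]
lever [(array([387.9, 223.1,  34.5,  38.1]), 0.56), (array([214.5, 350.5,  48.2,  67.7]), 0.36)]
stud [(array([255.3, 375.2,  39.4,  72.7]), 0.54)]
edge_ink [(array([326.5, 249.2,  15. ,  33.8]), 0.63), (array([448.4, 225.1,  40.1,   9.3]), 0.59)]
stud_tin [(array([319.9, 314. ,  38.9,  39.6]), 0.82), (array([388.1, 226.3,  40.2,  27.7]), 0.17)]
top {'mtx': array([[581.9902,   0.    , 319.4931],
       [  0.    , 581.9902, 231.8073],
       [  0.    ,   0.    ,   1.    ]]), 'extrinsics': array([[ 0.0289, -0.9993,  0.0216, -0.0737],
       [ 0.9856,  0.0321,  0.1662, -0.5791],
       [-0.1668,  0.0165,  0.9858, -1.4311],
       [ 0.    ,  0.    ,  0.    ,  1.    ]])}
press_base [(array([261.1, 213.6, 125.1, 113.4]), 0.67)]
pawl_pad [(array([226.6, 208.1,  62.9,  15.9]), 0.83)]
pawl [(array([226.4, 209. ,  57.4,  13.4]), 0.97), (array([434.1, 218.9,  35.8,  32.6]), 0.2)]
lever_grip [(array([285.6, 181.9,  77.5,  56.1]), 0.92), (array([493.4, 263.5,  47.7,  79.4]), 0.39)]
lever [(array([283.5, 183.9,  85.6,  59.5]), 0.58), (array([227.9, 207.6,  57.5,  18.1]), 0.29)]
stud []
edge_ink [(array([275.6, 282.6,  15.2,  21.3]), 0.76), (array([263.3, 211.4, 128.4, 117.9]), 0.52)]
stud_tin []
0.9
```

```bash
python3 - <<'E'
import cv2,numpy as np
a=cv2.imread("pics/scene0.png")[130:350,260:480]; b=cv2.imread("pics/top0.png")[120:320,160:360]
cv2.imwrite("pics/m.png",np.hstack([cv2.resize(a,(400,400),interpolation=2),cv2.resize(b,(400,400),interpolation=2)]))
E
```

```text
(no output)
```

View pics/m.png

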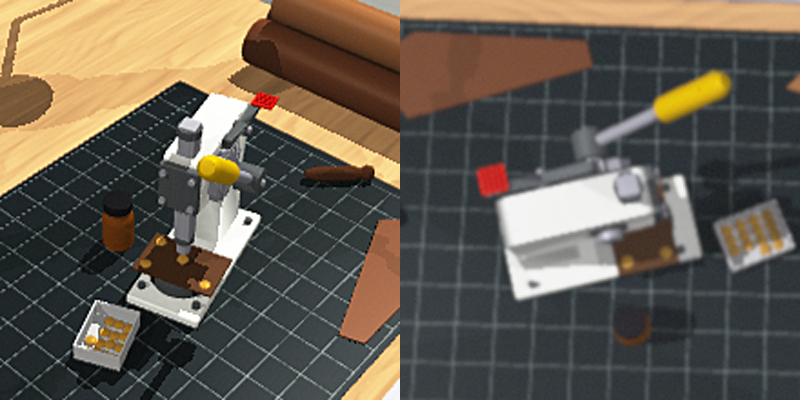

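View pics/top0.png

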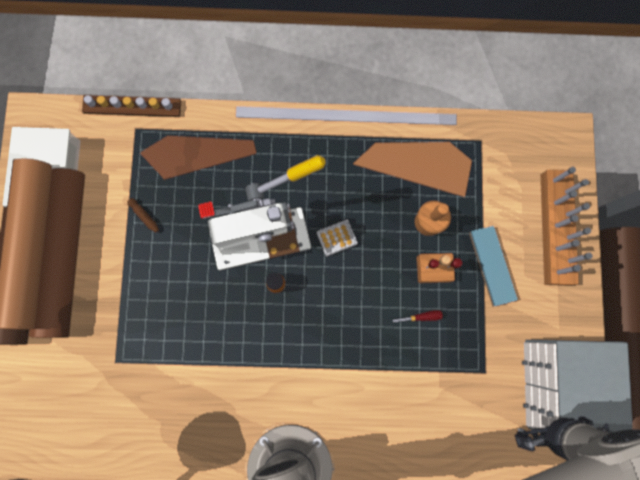

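```bash
cat > h.py <<'E'
from station import robot, fingers, vision, workorder, recognise
import cv2,numpy as np
from scipy.optimize import least_squares
np.set_printoptions(precision=4,suppress=True)
def proj(c,P,T=None):
    k=vision.calibration(c); E=k["extrinsics"] if T is None else T
    p=E[:3,:3]@np.array(P)+E[:3,3]
    q=k["mtx"]@np.array([p[0],-p[1],-p[2]]); return q[:2]/q[2]
def tri(obs): # {cam:(u,v)}
    f=lambda P: np.concatenate([proj(c,P)-uv for c,uv in obs.items()])
    s=least_squares(f,[.5,.1,.2]); return s.x,np.abs(s.fun).max()
def onz(c,uv,z):
    return np.array(list(least_squares(lambda P: proj(c,[P[0],P[1],z])-uv,[.5,.1]).x)+[z])
def blob(im,col,box):
    u0,v0,u1,v1=box; h=cv2.cvtColor(im,cv2.COLOR_RGB2HSV)
    H,S,V=h[...,0],h[...,1],h[...,2]
    m=((H<6)|(H>174))&(S>180)&(V>110) if col=="r" else (H>22)&(H<32)&(S>170)&(V>100)
    z=np.zeros_like(m); z[v0:v1,u0:u1]=1; m&=z.astype(bool)
    n,l,st,ce=cv2.connectedComponentsWithStats(m.astype(np.uint8))
    i=1+np.argmax(st[1:,4]); return ce[i],st[i],np.argwhere(l==i)[:,::-1]
E
python3 - <<'E'
from h import *
S=cv2.imread("pics/scene0.png")[...,::-1].copy();T=cv2.imread("pics/top0.png")[...,::-1].copy()
ps,s1,_=blob(S,"r",(380,160,430,220)); pt,s2,_=blob(T,"r",(190,190,225,225))
gs,s3,_=blob(S,"y",(350,200,410,250)); gt,s4,pp=blob(T,"y",(280,150,330,190))
print(ps,s1,pt,s2,gs,s3,gt,s4)
print("pad",tri(dict(scene=ps,top=pt)),onz("top",pt,.252)); print("grip",tri(dict(scene=gs,top=gt)))
print("hub",tri(dict(scene=(399,228),top=(252.5,192.5))), onz("top",(252.5,192.5),.21))
for a in [(217,269),(310,248)]: print("base front/near corners",onz("top",a,.015))
# fit press: X,Y,yaw,px,lx,q
def pts(p):
    X,Y,w,px,lx,q=p; R=np.array([[np.cos(w),-np.sin(w)],[np.sin(w),np.cos(w)]])
    W=lambda x,y,z: np.r_[R@[x,y]+[X,Y],z]
    a=.77-q; g=lambda r:W(lx-r*np.cos(a),-.074,.205+r*np.sin(a))
    return W,g
def f(p):
    W,g=pts(p); r=[]
    r+=[proj("scene",W(p[3],-.048,.250))-ps,proj("top",W(p[3],-.048,.250))-pt]
    r+=[proj("scene",g(.16))-gs,proj("top",g(.16))-gt]
    r+=[proj("top",W(p[4],-.074,.212))-(252.5,192.5), proj("scene",W(p[4],-.076,.205))-(399,228)]
    # base corners at height ~15mm; near side +y
    r+=[proj("top",W(.1225,.055,.012))-(217,269),proj("top",W(-.1225,.055,.012))-(310,248)]
    r+=[[ (p[5]-.13)*10]]
    return np.concatenate(r)
s=least_squares(f,[.55,.15,1.7,.13,.0,.13],loss="soft_l1")
print(s.x,np.degrees(s.x[2])); print(f(s.x))
W,g=pts(s.x); print("pad",W(s.x[3],-.048,.252),"axis",W(s.x[4],-.074,.205),"grip",g(.16)); np.save("fit.npy",s.x)
E
```

```text
[405.2421 185.    ] [398 180  15  10  95] [205.7725 209.1257] [199 202  15  15 167] [379.4811 221.8868] [368 215  24  16 212] [305.6059 167.7212] [287 156  38  25 477]
pad (array([0.5899, 0.1992, 0.2489]), np.float64(0.037921407014607666)) [0.5892 0.1986 0.252 ]
grip (array([ 0.6747, -0.0177,  0.3095]), np.float64(0.1705572928022434))
hub (array([0.6439, 0.1048, 0.1992]), np.float64(0.841886746708326)) [0.6399 0.1024 0.21  ]
base front/near corners [0.4816 0.2037 0.015 ]
base front/near corners [ 0.5436 -0.0331  0.015 ]
[ 0.5666  0.0998  1.8306  0.0897 -0.0177  0.0718] 104.88645837218183
[-0.0523 -0.2832  0.0719 -0.1726 -0.1401  0.3321 -0.5616  0.2979  0.297
 -1.3655 -1.0615 -1.0442  0.0411 -0.0305 -0.1271 -0.3559 -0.5815]
pad [0.59   0.1988 0.252 ] axis [0.6427 0.1017 0.205 ] grip [ 0.6742 -0.0168  0.3078]
```

```bash
cat >> h.py <<'E'
p=np.load("fit.npy"); X,Y,w,px,lx,q0=p
def W(x,y,z): return np.array([X+x*np.cos(w)-y*np.sin(w),Y+x*np.sin(w)+y*np.cos(w),z])
wd=np.degrees(w); TR=.017
E
python3 - <<'E'
from h import *
print(robot.current_eef_rot(),robot.tip_reach); print(vision.calibration("wrist"))
for yaw in (wd-90,wd+90-360,wd,wd-180):
  for P in (W(px+.006,-.052,.38),W(px+.006,-.052,.245),W(lx-.12,-.074,.36),W(lx-.158,-.074,.163)):
    print(round(yaw),robot.inverse_kinematics(P,[180,0,yaw]))
E
```

```text
[179.9985   0.0043  15.6937] 0.017
{'mtx': array([[393.6612,   0.    , 322.9599],
       [  0.    , 393.6612, 239.6285],
       [  0.    ,   0.    ,   1.    ]]), 'T_tool_cam': array([[ 0.0016,  0.9518,  0.3067,  0.0779],
       [ 1.    , -0.0018,  0.0003,  0.0009],
       [ 0.0008,  0.3067, -0.9518, -0.1251],
       [ 0.    ,  0.    ,  0.    ,  1.    ]])}
15 [   8.5464   37.9238  -65.1956   54.1115   35.2226  104.6862 -116.054 ]
15 [  12.3737   38.8093  -59.8828   72.0307   32.8921   86.6328 -118.2504]
15 [ 14.8495  36.6824 -35.0703  46.9658  20.4631 100.9474 -85.5903]
15 [ 18.3859  39.7235 -28.2004  68.6465  18.147   75.8477 -83.7214]
-165 [  6.1151  35.2164 -56.8052  54.2352  29.6587 102.7861  66.8726]
-165 [ 13.1274  39.6853 -61.9595  71.9997  34.3505  87.2669  60.8344]
-165 [ 18.4693  38.704  -45.3117  46.7266  27.076  102.402   91.3504]
-165 [ 25.4022  43.2415 -42.7546  68.2811  28.3228  78.5948  90.245 ]
105 [  9.1311  38.7761 -67.6025  54.0823  36.8946 105.3118 -26.9077]
105 [ 14.1999  41.1073 -65.1504  71.9562  36.645   88.3198 -30.5867]
105 [ 17.6914  38.2013 -42.9824  46.7776  25.5374 102.0341   2.049 ]
105 [ 25.5253  43.3234 -43.032   68.2749  28.5243  78.6604   0.1292]
-75 [  7.6448  36.7912 -61.8386  54.1569  32.9478 103.8753 155.1273]
-75 [ 13.0774  39.6244 -61.8181  72.0018  34.2503  87.2224 150.897 ]
-75 [   9.3351   34.7323  -21.3889   47.3362   12.1656   99.6044 -171.5612]
-75 [   9.4887   37.4445  -11.7224   69.1255    7.3781   74.1369 -167.0069]
```

```bash
python3 - <<'E'
from h import *
t=robot.current_time_s()
fingers.gripper_to(0.0)
robot.line_to([.149,-.53,.45],velocity=.3)
j=np.array(robot.current_joint_positions()); j[0]=-18; j[6]=-91
robot.move_j(j); print(robot.current_tool_pos(),robot.current_eef_rot(),robot.current_time_s()-t)
robot.move_to(W(px+.006,-.052,.36),[180,0,wd-90]); print(robot.current_joint_positions(),robot.current_tool_pos(),robot.current_time_s())
pos=np.array(robot.current_tool_pos()); rot=robot.current_eef_rot()
im=vision.grab_frame("wrist"); cv2.imwrite("pics/w1.png",im[...,::-1])
from scipy.spatial.transform import Rotation as Ro
A=np.eye(4);A[:3,:3]=Ro.from_euler("xyz",rot,degrees=True).as_matrix();A[:3,3]=pos
E=np.linalg.inv(A@vision.calibration("wrist")["T_tool_cam"]); np.save("E1.npy",E)
print("pred pad",proj("wrist",W(px,-.048,.252),E),"grip",proj("wrist",W(lx-.16*np.cos(.77-q0),-.074,.205+.16*np.sin(.77-q0)),E))
c,st,_=blob(im,"r",(0,0,640,480)); print("red",c,st)
print(robot.current_contact_force())
E
```

```text
[0.5313 0.1434 0.4488] [179.9567   0.1158  15.5353] 4.324999999999999
[-21.0493  26.3389   0.7054  58.9081  -0.2517  94.7908 -95.6073] [0.5923 0.2046 0.3605] 5.7917
pred pad [329.2636 249.2316] grip [817.1328 236.6217]
red [331.9584 248.4778] [ 309  227   47   45 2045]
[-0.8376 -0.8474  1.1616]
```

View pics/w1.png

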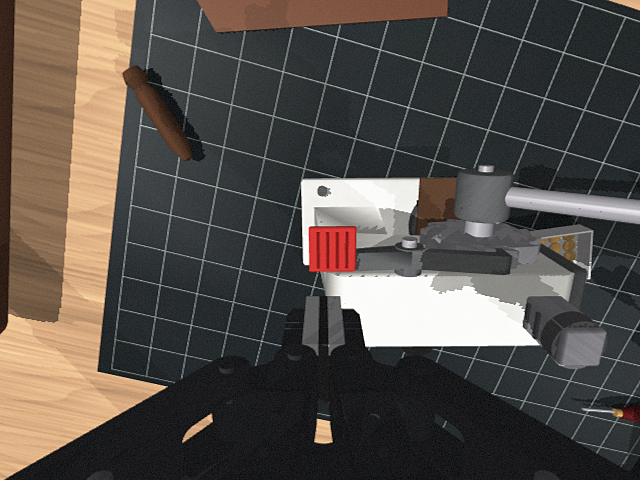

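```bash
python3 - <<'E'
from h import *
P=lambda z: W(px+.006,-.052,z+TR)
robot.line_to(P(.262),velocity=.15)
s=robot.line_to(P(.223),velocity=.03,f_stop=14)
print(s,robot.current_tool_pos()-np.array([0,0,TR]),robot.current_contact_force())
robot.line_to(P(.30),velocity=.15)
im=vision.grab_frame("wrist"); cv2.imwrite("pics/w2.png",im[...,::-1])
im=vision.grab_frame("scene"); cv2.imwrite("pics/s2.png",im[...,::-1][130:280,330:480])
a=cv2.resize(cv2.imread("pics/w2.png")[150:450,220:520],(400,400));b=cv2.resize(cv2.imread("pics/s2.png"),(400,400))
cv2.imwrite("pics/m2.png",np.hstack([a,b])); print(robot.current_time_s())
E
```

```text
True [0.5921 0.2067 0.2284] [-2.2787 -0.4972  4.3543]
8.35
```

View pics/m2.png

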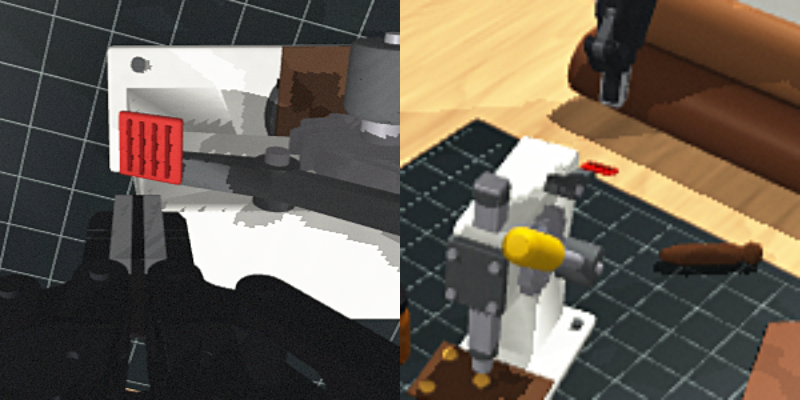

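```bash
python3 - <<'E'
from h import *
def T(a,dz=0,r=.16,k=.010): return W(lx-r*np.cos(a),-.074,.205+r*np.sin(a)+.0145/np.cos(a)+k*abs(np.tan(a))+dz+TR)
robot.line_to(W(px+.006,-.052,.43),velocity=.3)
a=.70
robot.move_to(T(a,.06),[180,0,wd-90]); print(robot.current_tool_pos(),robot.current_contact_force())
s=robot.line_to(T(a,-.03),velocity=.05,f_stop=2.5)
z=robot.current_tool_pos()[2]; print(s,z-T(a)[2],robot.current_contact_force(),robot.current_time_s())
for a in (.6,.45,.3):
    s=robot.line_to(T(a),velocity=.08,f_stop=15)
    print(a,s,robot.current_tool_pos()-T(a),robot.current_contact_force())
    if s: break
im=vision.grab_frame("scene"); cv2.imwrite("pics/s3.png",cv2.resize(im[...,::-1][130:310,300:480],(500,500))); print(robot.current_time_s())
E
```

```text
[ 0.6739 -0.0142  0.4121] [0.531  0.7235 0.7044]
True -0.007575142441711591 [-0.7289 -0.2613  0.5367] 11.0417
0.6 False [-0.     -0.0006 -0.0008] [-0.614   0.9141  0.4456]
0.45 False [-0.0003 -0.     -0.0006] [-0.4817  0.3696 -0.5817]
0.3 False [-0.0004  0.0004 -0.0006] [ 0.2003 -0.1015 -0.6098]
12.3833
```

View pics/s3.png

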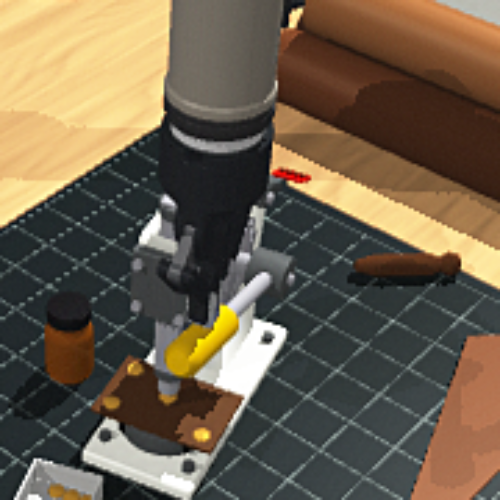

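```bash
cat >> h.py <<'E'
def lever(c="scene",box=(330,180,430,290),f=True):
    im=vision.grab_frame(c); ce,st,_=blob(im,"y",box)
    g=lambda a,r=.16: W(lx-r*np.cos(a),-.074,.205+r*np.sin(a))
    A=np.linspace(-.6,.8,141); d=[np.linalg.norm(proj(c,g(a))-ce) for a in A]
    return ce,st[4],A[np.argmin(d)],min(d)
E
python3 - <<'E'
from h import *
print(lever()); print(lever("top",(270,130,345,215)))
print(robot.current_tool_pos()-[0,0,TR])
E
```

```text
(array([371.4357, 253.3679]), np.int32(280), np.float64(0.26), np.float64(0.17215898424525752))Traceback (most recent call last):
  File "<stdin>", line 2, in <module>
  File "h.py", line 25, in lever
    im=vision.grab_frame(c); ce,st,_=blob(im,"y",box)
                                     ~~~~^^^^^^^^^^^^
  File "h.py", line 20, in blob
    i=1+np.argmax(st[1:,4]); return ce[i],st[i],np.argwhere(l==i)[:,::-1]
        ~~~~~~~~~^^^^^^^^^^
    return _wrapfunc(a, 'argmax', axis=axis, out=out, **kwds)
    return bound(*args, **kwds)
ValueError: attempt to get argmax of an empty sequence
```

```bash
python3 - <<'E'
from h import *
def T(a,dz=0,r=.16,k=.010): return W(lx-r*np.cos(a),-.074,.205+r*np.sin(a)+.0145/np.cos(a)+k*abs(np.tan(a))+dz+TR)
s=False
for a in (.15,0,-.12,-.24,-.36):
    s=robot.line_to(T(a),velocity=.07,f_stop=18)
    print(a,s,robot.current_tool_pos()-T(a),robot.current_contact_force())
    if s: break
if not s:
    s=robot.line_to(T(-.5,-.020),velocity=.03,f_stop=20)
    print(s,robot.current_tool_pos()-T(-.5),robot.current_contact_force())
print(lever(),robot.current_time_s())
E
```

```text
0.15 False [-0.0004  0.0005 -0.0007] [-0.7347  0.6509 -0.061 ]
0 False [-0.0004  0.0008 -0.0007] [ 0.6291 -0.0305 -0.0092]
-0.12 False [-0.0003  0.0005 -0.0005] [-0.3229 -0.9807 -0.0736]
-0.24 False [ 0.0005 -0.001   0.0007] [ 1.0494 -2.9608  2.9887]
-0.36 False [ 0.0007 -0.0023  0.0007] [ 1.2133 -3.9303  2.8755]
True [ 0.0014 -0.0046 -0.0033] [-0.69   -0.7773  4.5537]
(array([376.5397, 281.3413]), np.int32(126), np.float64(-0.31), np.float64(7.064477954576051)) 15.65
```

```bash
python3 - <<'E'
from h import *
q=np.array(robot.current_tool_pos()); robot.line_to(q+[0,0,.05],velocity=.1)
robot.line_to(q+[0,0,.28],velocity=.25)
robot.line_to(q+[-.15,-.28,.28],velocity=.3)
print(lever()); print(lever("top",(270,130,345,215)),robot.current_time_s())
im=vision.grab_frame("scene"); t=vision.grab_frame("top")
a=cv2.resize(im[...,::-1][130:330,290:490],(400,400));b=cv2.resize(t[...,::-1][120:320,180:380],(400,400))
cv2.imwrite("pics/m4.png",np.hstack([a,b]))
E
```

```text
(array([374.8492, 279.6905]), np.int32(252), np.float64(-0.24), np.float64(5.588253682657336))
(array([313.9419, 185.9767]), np.int32(344), np.float64(-0.44999999999999996), np.float64(0.37475146406870075)) 18.8417
```

View pics/m4.png

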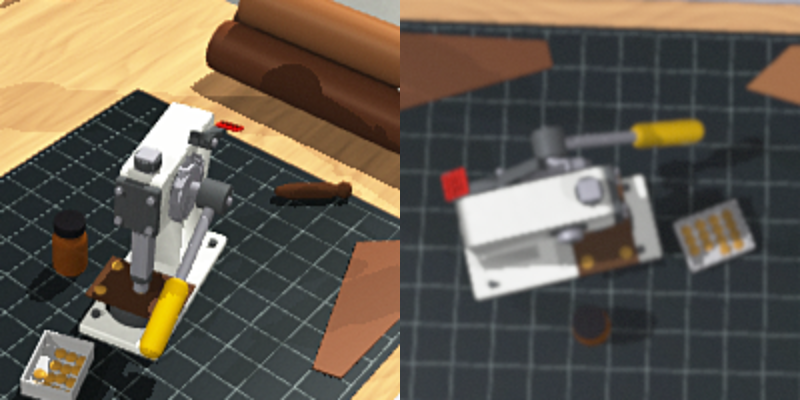

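```bash
python3 - <<'E'
from h import *
print(lever("scene",(340,255,400,320))); print(lever("top",(270,130,345,215)))
for a in (-.4,-.45,-.48,-.5): print(a,[proj(c,W(lx-.16*np.cos(a),-.074,.205+.16*np.sin(a))) for c in ("scene","top")])
E
```

```text
(array([371.6218, 287.9957]), np.int32(468), np.float64(-0.52), np.float64(0.3309853727706714))
(array([313.8682, 186.0774]), np.int32(349), np.float64(-0.45999999999999996), np.float64(0.376655551154616))
-0.4 [array([370.1858, 285.3263]), array([315.256 , 184.5703])]
-0.45 [array([370.6127, 286.6118]), array([313.8886, 185.6058])]
-0.48 [array([370.8996, 287.301 ]), array([313.0056, 186.2294])]
-0.5 [array([371.1032, 287.7262]), array([312.3915, 186.6459])]
```

```bash
python3 - <<'E'
from h import *
def T(a,dz=0,r=.16,k=.010): return W(lx-r*np.cos(a),-.074,.205+r*np.sin(a)+.0145/np.cos(a)+k*abs(np.tan(a))+dz+TR)
robot.line_to(T(-.5,.28),velocity=.3); robot.line_to(T(-.5,.015),velocity=.25)
for f in (2.5,22):
    s=robot.line_to(T(-.5,-.02),velocity=.02,f_stop=f)
    print(s,robot.current_tool_pos()-T(-.5),robot.current_contact_force())
q=np.array(robot.current_tool_pos()); robot.line_to(q+[0,0,.28],velocity=.25); robot.line_to(q+[-.15,-.28,.28],velocity=.3)
print(lever("scene",(340,255,400,320)),lever("top",(270,130,345,215)),robot.current_time_s())
E
```

```text
True [-0.      0.0001  0.0006] [ 0.2236 -0.2271  3.9156]
True [ 0.0011 -0.0005 -0.0011] [-0.7968 -0.3829  4.387 ]
(array([371.469 , 288.1949]), np.int32(467), np.float64(-0.53), np.float64(0.12497497242049935)) (array([313.8484, 186.07  ]), np.int32(343), np.float64(-0.45999999999999996), np.float64(0.3574507752750244)) 25.85
```

```bash
python3 - <<'E'
from h import *
print(workorder.close_job())
E
```

```text
the job is handed in; nothing more can be done
None
```

I pressed the pawl pad down so the hook cleared the wheel, then pushed the lever to its bottom stop; a second slow push (22 N force stop) moved it no further, so the stud should be home, though I did not see the stud itself. The pawl is clear, the lever is down and the hand is away; I handed the job in at about 26 s, and no verdict came back.

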